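# Dispense a tin with the counter joystick and put it on the order tray

## Task

Have the counter dispenser give out the plain straight tin, not the necked flask: tilt its spring-centred joystick to the side of the lane where the tin waits, keep it over until the tin has rolled down into the catch tray and about a second longer, then let the stick return to its centre and let go of it. Then take the tin and lay it on its side, flat on the floor of the plywood order tray, without dropping it in; the flask stays in its lane, and the order tray, the bottle and the snack bar stay where they are.

Things in the scene. Friction and masses are not known exactly. Their poses are not given: they have to be found in the camera images.
- dispenser: Grey counter dispenser, fixed, 280 mm deep (x), 352 mm wide (y). Origin on the counter; +x away from the robot, +y to its left. Two lanes 104 mm wide at y = +118 and -118 mm; in each, behind a gate at x = 55 mm, a 15 deg ramp climbing to +x with one ware lying across it under white bars 119 mm up (walls 114 mm). Open catch trays in front, x = -100 to 0 mm; console with the joystick between.
- catch_left (a point): Where the centre of a ware that rolled out of the left lane rests, against the lip of the left catch tray, (-72, 118, 46) mm in the dispenser's frame. Tray floor about 20 mm high, side walls 56 mm; the lip is 31 mm to the robot's side of this point, 40 mm high, with a 52 mm wide gap in its middle (14 mm high there) for a finger. Same axes as the dispenser.
- catch_right (a point): The same point of the right catch tray, (-72, -118, 46) mm in the dispenser's frame.
- pivot (a point): Pivot of the joystick, on the 120 mm wide console panel, which slopes 30 deg towards the robot, at (12, 0, 91) mm in the dispenser's frame; same axes. At rest the stick leans 30 deg from vertical towards the robot (dispenser's -x), square to the panel.
- guard_front (a point): Middle of the front bar of the white bar guard over the stick, (-10, 0, 255) mm in the dispenser's frame. The guard (10 mm bars) runs from here 110 mm back (+x) at this height and 45 mm to each side, on two posts 130 mm back. It blocks a tool from straight above the ball, so come along the stick from the robot's side, tilted about 30 deg (22 to 45).
- stick (a joint): Sideways tilt of the joystick, rad: 0 centred, positive to the dispenser's left (+y), negative right, stops at +-0.40. Spring-centred, 0.9 N m/rad (4 N at the ball); also gives 0.2 rad fore and aft, to no effect. Tilted left it sinks the left gate and raises the right, and the other way round; the gate is clear from 0.28, so tilt to about 0.35. The ware takes about a second to roll out.
- ball (a point): Centre of the joystick's black ball, 40 mm in diameter, 85 mm from the pivot along the 14 mm thick steel stick; at rest at (-30, 0, 165) mm in the dispenser's frame.
- tin_mid (a point): Centre of the plain straight aluminium tin, 56 mm in diameter, 90 mm long, about 0.25 kg. Its y axis is the cylinder's axis. It starts lying in the left or the right lane, axis along the dispenser's y, at about x = 80, z = 75 mm in the dispenser's frame.
- flask_mid (a point): Half-way along the aluminium flask, as long and as thick as the tin (90 mm, 56 mm) but with a narrow neck and a white cap at its -y end. It lies in the other lane and stays there.
- order_tray: Loose plywood tray, 200 (x) by 160 (y) by 30 mm high, walls and floor 5 mm thick, 0.8 kg, on the counter to the left of the dispenser. Origin: centre of its underside. A tin lying in it has its centre 33 mm above the origin.
- bottle: Drink bottle, 66 mm in diameter, 210 mm tall, bystander. Origin: centre of its underside.
- snack_bar: Wrapped snack bar, 45 by 120 by 22 mm, lying on the counter, bystander. Origin: centre of its underside.
There are look-alikes about, which are no part of the job. Leave any orange look-alike of the part that bears flask_mid alone.

How it is judged:
On the way, in this order (a step that is already met when the one before it is completed fails the run):
1. the stick is held over to the tin's side while the tin lies in the catch tray (x of tin_mid in the frame of dispenser between -0.1 and -0.045 m and z of tin_mid in the frame of dispenser below 0.065 m and ((y of tin_mid in the frame of dispenser above 0 m and value of joint stick above 0.25 rad) or (y of tin_mid in the frame of dispenser below 0 m and value of joint stick below -0.25 rad))), for 0.5 s.
2. the stick is back at its centre, the tin still in the catch tray (x of tin_mid in the frame of dispenser between -0.1 and -0.045 m and z of tin_mid in the frame of dispenser below 0.065 m and value of joint stick between -0.06 and 0.06 rad), for 0.2 s.
At the end, for the whole second after the job is handed in: The tin lies on its side (axis level within 7 deg) inside the order tray, flat on its floor (centre less than 40 mm above the tray's underside), released and at rest (below 0.03 m/s); the tray is level; the stick is centred within 0.06 rad; the flask is still behind its gate (x of tin_mid in the frame of order_tray between -0.08 and 0.08 m and y of tin_mid in the frame of order_tray between -0.06 and 0.06 m and z of tin_mid in the frame of order_tray below 0.04 m and angle between tin_mid's own y axis and vertical above 1.45 rad and linear speed of tin below 0.03 m/s and angle between order_tray's own z axis and vertical below 0.05 rad and value of joint stick between -0.06 and 0.06 rad and x of flask_mid in the frame of dispenser above 0.06 m); the robot touches nothing.
It fails at once if the flask leaves its lane (x of flask_mid in the frame of dispenser below 0.05 m).
It fails at once if the tin is dropped into or beside the order tray (free and faster than 0.7 m/s) (horizontal distance between tin_mid and order_tray below 0.14 m and contact force between the fingers and tin below 0.05 N and linear speed of tin above 0.7 m/s).
It fails at once if the order tray is shifted by more than 40 mm (distance of order_tray from where it was at the start of the episode above 0.04 m).
It fails at once if the bottle is shifted by more than 30 mm or tipped (distance of bottle from where it was at the start of the episode above 0.03 m or angle between bottle's own z axis and vertical above 0.3 rad).
It fails at once if the snack bar is shifted by more than 30 mm (distance of snack_bar from where it was at the start of the episode above 0.03 m).
It also fails if it takes over 61 s, if anything falls off the work surface, if the arm or the gripper's body presses on something with over 40 N, if the wrist force passes 120 N, or if a joint passes its speed limit or range.

## Robot

A 7-joint arm with a two-finger parallel gripper is mounted at the origin on the work surface. World frame = base frame: x ahead of the robot, y to its left, z up, the work surface at z = 0. Lengths are in m, angles in rad, forces in N, time in s.
With the tool pointing down it reaches from about 0.425 to 0.975 m from the base axis. Payload 16.7 kg.
Tool frame: the origin (TCP) lies midway between the tips of the shut fingers; the grasp point (between the pads) lies 19 mm behind it; z points along the fingers, y is the direction in which the jaws open and shut (so a half turn about z gives the same grasp; the last joint's range is limited). The gripper opens to 85 mm and grips with 20 to 120 N. Pads are 22 mm wide; open, the fingers measure 114 mm over their backs; the gripper's body (76 mm by 85 mm) begins 54 mm behind the grasp point. The pads swing forward as they close: fully open they stand 13 mm farther back than shut.
Start: joints at [1.079, 0.426, 0.074, 1.606, -0.034, 1.111, -0.067], TCP at [0.227, -0.636, 0.231] pointing down, gripper open.
Joint ranges: [-2.85, 2.85], [-0.5, 2.14], [-1.23, 1.37], [0.21, 2.46], [-1.02, 4.16], [0.16, 2.05], [-2.73, 2.73]. Speed limits (rad/s): [1.89, 1.89, 2.39, 2.39, 3.01, 3.01, 3.01].

## Interface

Orientations are given as a unit quaternion [w, x, y, z].
In Python, from station import env gives the robot as it stands. The module is installed in compiled form; this text tells all that it offers.
- The arm moves only by the tool jog_arm, never from a script. Its argument "plan" is a list that holds one entry, the list of rows, each a list of 6 numbers: the shift along the tool's x, y, z in mm, then the turn, a rotation vector about the tool's x, y, z in rad. A call has 1 to 12 rows; each row is the pose to reach, as a shift and turn from the pose commanded when the call began, along the tool's axes at that moment; what a row does not reach only later rows make up. A row lasts 1/12 s, in which the tool goes at most 41.7 mm and 7.16 degrees, less where a joint would pass 70% of its speed; a pose out of reach is approached as far as the arm can. A call with a gripper value outside its range is refused whole. "fingers" is the finger opening in mm, from 0 to 85.4, set as the call begins (left out, the last holds). The fingers move at their own pace and stop on an object; "newtons" is the grip in N (left out, the last holds). Time passes only in rows, so rows that repeat a pose let the fingers close. It gives the time, the measured TCP pose, the force and the opening at its end, in the units of the state.
- env.observe(): the state, without advancing time (a new reading comes with each control period).
- env.snapshot(name): name is "side" or "top"; returns a dict with "pixels" (400x640x3 uint8, red, green, blue), "range_z" (400x640 float32, m along the optical axis (not along the pixel's ray), 0 where there is no reading), "camera_matrix" (3x3 intrinsics, pixels), "world_from_camera" (4x4, takes a point from camera to world coordinates). Camera axes: x right, y up, looking along -z (the intrinsics and any distortion apply to the point x, -y, -z); pixel columns grow to the right and rows downward; lengths in m; the calibration is good to about 2 mm. A picture is of the moment at which its call begins.
- env.job_done(): hands the job in, once; it reports no verdict.
The state is a dict: "time": time; "joints": joint angles; "qd": joint speeds; "joint_torque": joint torques, N m; "tcp_pos": TCP position; "eef_rot": TCP orientation; "wrist_force": force on the tool from outside, world axes, zero at the start; "ft_torque": the same for the moment, N m; "grip_width": finger opening in m.
Only numpy, scipy, OpenCV 4.12 (cv2) and the standard library are available. Lean on these libraries where they do the work, as an engineer would, in place of code of your own. Each camera call takes 0.05 s, during which the arm holds its last target.

## Working session

There is one attempt and no reset: what is moved stays moved. The work goes in short steps, Python scripts to look and compute and a tool call to move; the robot and the scene stay as the last step left them, time stands still between calls to the robot, and variables do not carry over. Pictures are saved under pics/ and viewed, and the job is handed in when it is done.

Besides the shell and the picture viewer there is one more tool, called after ">>>" in YAML: its name, and indented under it one key for each argument. jog_arm: Moves the arm, as the interface text tells. Its arguments: {"type":"object","properties":{"plan":{"type":"array","items":{"type":"array","items":{"type":"array","items":{"type":"number"}}}},"fingers":{"type":"number"},"newtons":{"type":"number"}},"required":["plan"]}

```bash
mkdir -p pics; ls; cat > h.py <<'E'
import numpy as np, cv2
from station import env
def snap(n,save=None):
    s=env.snapshot(n)
    if save: cv2.imwrite('pics/'+save,cv2.cvtColor(s['pixels'],cv2.COLOR_RGB2BGR))
    return s
def pts(s):
    K=s['camera_matrix'];T=s['world_from_camera'];d=s['range_z']
    v,u=np.mgrid[0:d.shape[0],0:d.shape[1]]
    x=(u-K[0,2])/K[0,0]*d; y=(v-K[1,2])/K[1,1]*d
    P=np.stack([x,-y,-d,np.ones_like(d)],-1)@T.T
    P=P[...,:3]; P[d<=0]=np.nan
    return P
E
python3 - <<'E'
from h import *
o=env.observe();print({k:np.round(v,3) for k,v in o.items()})
for n in('side','top'):
    s=snap(n,n+'0.png');np.savez('/tmp/%s0.npz'%n,**s);print(n,s['camera_matrix'],s['world_from_camera'].round(3))
E
```

```text
pics
{'time': np.float64(0.0), 'joints': array([ 1.078,  0.427,  0.074,  1.607, -0.034,  1.111, -0.067]), 'qd': array([-0.   ,  0.001,  0.001,  0.002, -0.   , -0.   ,  0.001]), 'joint_torque': array([-2.0000e-03, -9.4983e+01,  3.7590e+00, -4.6351e+01,  1.9000e-02,
        1.0000e-02, -0.0000e+00]), 'tcp_pos': array([ 0.227, -0.635,  0.231]), 'eef_rot': array([-0.001,  0.985,  0.171, -0.   ]), 'wrist_force': array([-1.431,  0.937,  0.081]), 'ft_torque': array([-0.054,  0.04 ,  0.042]), 'grip_width': np.float64(0.085)}
side [[449.20066017   0.         324.96612727]
 [  0.         449.20066017 186.08766594]
 [  0.           0.           1.        ]] [[ 0.993  0.074 -0.087  0.522]
 [-0.113  0.762 -0.638 -0.875]
 [ 0.018  0.644  0.765  1.166]
 [ 0.     0.     0.     1.   ]]
top [[402.14636484   0.         324.80974992]
 [  0.         402.14636484 194.52990278]
 [  0.           0.           1.        ]] [[ 1.400e-02  9.960e-01 -8.500e-02  5.050e-01]
 [-1.000e+00  1.400e-02 -0.000e+00 -4.000e-02]
 [ 1.000e-03  8.500e-02  9.960e-01  1.558e+00]
 [ 0.000e+00  0.000e+00  0.000e+00  1.000e+00]]
```

View pics/side0.png

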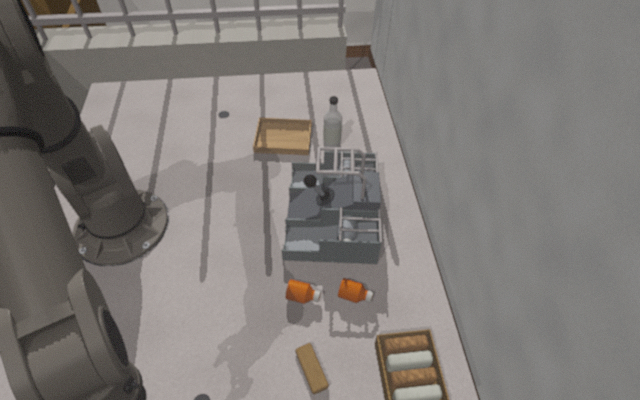

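View pics/top0.png

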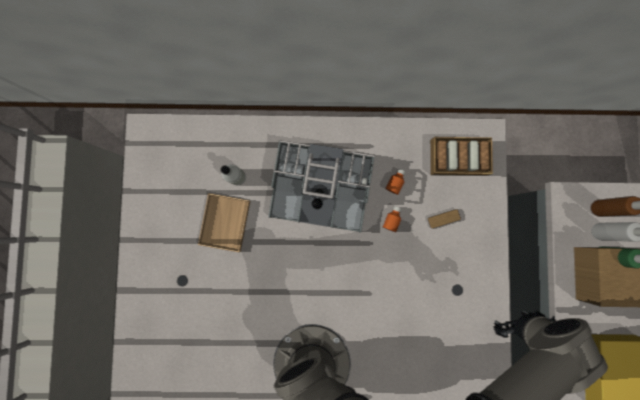

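The side view shows the dispenser at about (335,210), order tray (284,135), bottle (333,125), orange look-alike flasks at (300,292) and (352,292), and the snack bar at (312,368). The wares in the lanes are too small to identify here, so I'll enlarge those areas.

```bash
python3 - <<'E'
import numpy as np,cv2
a=np.load('/tmp/side0.npz')['pixels'][135:270,270:395,::-1];b=np.load('/tmp/top0.npz')['pixels'][130:240,262:382,::-1]
f=lambda i:cv2.convertScaleAbs(cv2.resize(i,(400,420),interpolation=cv2.INTER_CUBIC),alpha=1.7)
cv2.imwrite('pics/crop0.png',np.hstack([f(a),f(b)]))
E
```

```text
(no output)
```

View pics/crop0.png

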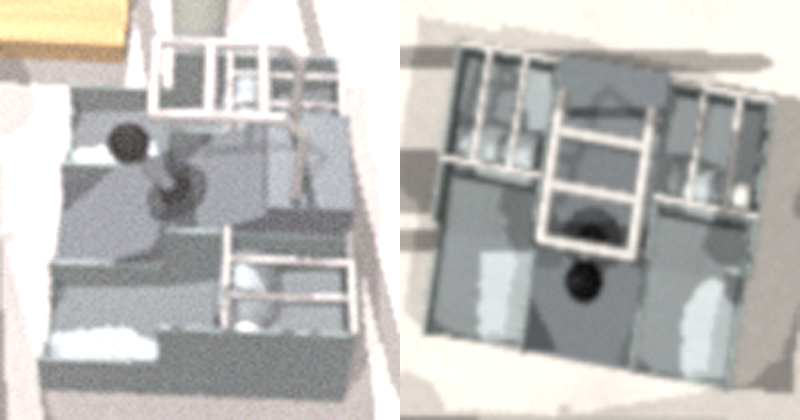

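```bash
python3 - <<'E'
import sys
from h import *
for n in('top','side'):
    s=dict(np.load('/tmp/%s0.npz'%n));P=pts(s)
    hsv=cv2.cvtColor(s['pixels'],cv2.COLOR_RGB2HSV)
    z=P[...,2]
    # dispenser: height>0.03 in region
    if n=='top':
        m=((z>0.03)&(z<0.3)).astype(np.uint8)
        k,l,st,c=cv2.connectedComponentsWithStats(m)
        for i in range(1,k):
            if st[i,4]>25:
                q=P[l==i];print(n,st[i],c[i].round(0),np.nanmin(q,0).round(3),np.nanmax(q,0).round(3), cv2.minAreaRect(q[:,:2].astype(np.float32)))
    # black ball
E
```

```text
top [    0     9   640    47 23321] [319.  32.] [ 1.201 -1.262  0.03 ] [1.213 1.245 0.3  ] ((1.206884503364563, -0.00835871696472168), (2.5069143772125244, 0.011471433565020561), 89.98868560791016)
top [   0  124   67  276 8961] [ 27. 259.] [-0.129  0.955  0.03 ] [0.853 1.092 0.248] ((0.3618898093700409, 1.0236287117004395), (0.9823243618011475, 0.1370949149131775), 0.07421036064624786)
top [ 432  137   61   38 2014] [462. 155.] [ 0.72 -0.67  0.03] [ 0.862 -0.445  0.08 ] ((0.790442168712616, -0.5572270154953003), (0.14168594777584076, 0.2238650768995285), 0.46920379996299744)
top [ 268  140  106   93 5557] [321. 178.] [ 0.495 -0.213  0.03 ] [0.824 0.172 0.267] ((0.6605826020240784, -0.021016880869865417), (0.3523433208465576, 0.28329673409461975), 81.55890655517578)
top [220 164  25  21 380] [232. 174.] [0.669 0.269 0.032] [0.733 0.333 0.217] ((0.6991477608680725, 0.2978121042251587), (0.05686197429895401, 0.06608778238296509), 59.80847930908203)
top [386 169  19  26 288] [396. 182.] [ 0.642 -0.34   0.03 ] [ 0.737 -0.271  0.063] ((0.6925621032714844, -0.31100159883499146), (0.0539636
[... 903 characters left out ...]
 ] ((0.25267788767814636, -0.6797746419906616), (0.015576362609863281, 0.022622399032115936), 34.35614776611328)
top [493 320  11   8  46] [497. 324.] [ 0.212 -0.591  0.246] [ 0.226 -0.561  0.299] ((0.22062619030475616, -0.5768721699714661), (0.030637240037322044, 0.013900483958423138), 82.27926635742188)
top [ 589  335   51   65 2692] [618. 369.] [-0.098 -1.207  0.03 ] [ 0.129 -1.011  0.11 ] ((0.015060998499393463, -1.1086939573287964), (0.19283168017864227, 0.23020656406879425), 88.8944091796875)
top [ 273  338   67   48 1278] [309. 359.] [-0.039 -0.1    0.03 ] [0.108 0.11  0.3  ] ((0.051066454499959946, -0.012614578008651733), (0.21847152709960938, 0.12025931477546692), 71.30355834960938)
```

The wares are: left lane at crop (500,140), right lane at crop (710,185) with a white cap at its -y end (742,190). The two orange flasks at top px (396,182) and (392,220) are look-alikes. So the tin looks to be in the left lane. I'll check that up close along with the measurements.

```bash
cat >> h.py <<'E'
yaw=np.radians(-8.44); O=np.array([0.621,-0.0151,0]); 
R=np.array([[np.cos(yaw),-np.sin(yaw),0],[np.sin(yaw),np.cos(yaw),0],[0,0,1]])
def d2w(p): return O+R@(np.array(p)/1000)
def w2d(P): return ((P-O)@R)*1000
def proj(s,p):
    K=s['camera_matrix'];T=np.linalg.inv(s['world_from_camera']);c=T[:3,:3]@p+T[:3,3]
    return K[0,0]*c[0]/-c[2]+K[0,2], K[1,1]*-c[1]/-c[2]+K[1,2]
E
python3 - <<'E'
from h import *
for n in('top','side'):
    s=dict(np.load('/tmp/%s0.npz'%n));P=pts(s);D=w2d(P);px=s['pixels'].astype(int)
    for nm,p in dict(pivot=(12,0,91),gf=(-10,0,255),ball=(-30,0,165),cl=(-72,118,46),FR=(-100,-176,40),FL=(-100,176,40),BL=(180,176,114),BR=(180,-176,114),L=(80,118,75),Rr=(80,-118,75)).items(): print(n,nm,d2w(p).round(3),np.round(proj(s,d2w(p)),1))
    m=(np.abs(D[...,0]+30)<35)&(np.abs(D[...,1])<35)&(D[...,2]>140)&(D[...,2]<200)&(px.sum(-1)<110)
    q=D[m]
    if len(q)>10:
        A=np.c_[2*q,np.ones(len(q))];r=np.linalg.lstsq(A,(q**2).sum(1),rcond=None)[0];print('ball',len(q),r[:3].round(1),q.mean(0).round(1),q.max(0).round(1),'rad',np.sqrt(r[3]+(r[:3]**2).sum()))
    g=(np.abs(D[...,2]-260)<10)&(np.abs(D[...,1])<70)&(D[...,0]>-40)&(D[...,0]<130); print('guard',np.percentile(D[g],[2,50,98],axis=0).round(1))
    for sg in(1,-1):
        m=(D[...,0]>55)&(D[...,0]<112)&(np.abs(D[...,1]-sg*118)<52)&(D[...,2]<108)&(D[...,2]>60); q=D[m]
        print('lane',sg,len(q))
        for y in range(66,172,8):
            k=np.abs(q[:,1]-sg*y)<4
            if k.sum()>2: print('   y',sg*y,'n',k.sum(),'zmax',q[k,2].max().round(0),'zmed',np.median(q[k,2]).round(0),'xat',q[k][q[k,2].argmax(),0].round(0))
    hsv=cv2.cvtColor(s['pixels'],cv2.COLOR_RGB2HSV)
    m=(hsv[...,0]<28)&(hsv[...,1]>70)&(P[...,0]<.75)&(P[...,1]>.1)&(P[...,1]<.6)&(P[...,2]<.05)
    w=P[m]; print('tray',len(w),cv2.minAreaRect(w[:,:2].astype(np.float32)), np.percentile(w[:,2],[5,95]).round(3))
    r=w[w[:,2]>.022]; print('tray rim',cv2.minAreaRect(r[:,:2].astype(np.float32)))
    b=P[(P[...,2]>.18)&(P[...,2]<.225)&(abs(P[...,0]-.70)<.06)&(abs(P[...,1]-.30)<.06)];print('bottle top',np.median(b,0))
s=dict(np.load('/tmp/top0.npz'));t=dict(np.load('/tmp/side0.npz'))
a=s['pixels'][135:195,270:325,::-1];b=s['pixels'][140:200,330:385,::-1];c=t['pixels'][145:200,325:385,::-1]
f=lambda i:cv2.convertScaleAbs(cv2.resize(i,(266,300),interpolation=cv2.INTER_CUBIC),alpha=2)
cv2.imwrite('pics/crop1.png',np.hstack([f(a),f(b),f(c)]))
E
```

```text
top pivot [ 0.633 -0.017  0.091] [318.7 193.8]
top gf [ 0.611 -0.014  0.255] [316.8 196.1]
top ball [ 0.591 -0.011  0.165] [316.4 203.8]
top cl [0.567 0.112 0.046] [284.3 211.8]
top FR [ 0.496 -0.175  0.04 ] [360.2 231.8]
top FL [0.548 0.174 0.04 ] [268.  216.7]
top BL [0.825 0.133 0.114] [278.4 140.2]
top BR [ 0.773 -0.216  0.114] [373.8 155.6]
top L [0.717 0.09  0.075] [290.4 171.1]
top Rr [ 0.683 -0.144  0.075] [353.1 181.3]
ball 85 [-27.1  -0.5 168.8] [-27.7  -1.5 177.4] [ -9.2  15.8 186.7] rad 16.166637177879867
guard [[ -8.  -49.4 252.4]
 [ 45.6  -0.3 258.9]
 [109.4  48.4 264.1]]
lane 1 317
   y 74 n 28 zmax 106.0 zmed 95.0 xat 79.0
   y 82 n 28 zmax 107.0 zmed 97.0 xat 82.0
   y 90 n 29 zmax 107.0 zmed 98.0 xat 80.0
   y 98 n 14 zmax 102.0 zmed 96.0 xat 77.0
   y 106 n 25 zmax 107.0 zmed 99.0 xat 85.0
   y 114 n 29 zmax 106.0 zmed 97.0 xat 83.0
   y 122 n 27 zmax 108.0 zmed 98.0 xat 86.0
   y 130 n 30 zmax 107.0 zmed 98.0 xat 85.0
   y 138 n 17 zmax 105.0 zmed 90.0 xat 73.0
   y 146 n 27 zmax 106.0 zmed 98.0 xat 78.0
   y 154 n 26 zmax 107.0 zmed 100.0 xat 85.0
   y 162 n 16 z
[... 2092 characters left out ...]
at 95.0
   y -90 n 21 zmax 101.0 zmed 91.0 xat 89.0
   y -98 n 36 zmax 105.0 zmed 97.0 xat 80.0
   y -106 n 41 zmax 107.0 zmed 98.0 xat 86.0
   y -114 n 35 zmax 104.0 zmed 97.0 xat 86.0
   y -122 n 24 zmax 105.0 zmed 99.0 xat 83.0
   y -130 n 38 zmax 102.0 zmed 91.0 xat 83.0
   y -138 n 65 zmax 101.0 zmed 89.0 xat 80.0
   y -146 n 33 zmax 91.0 zmed 85.0 xat 87.0
   y -154 n 12 zmax 91.0 zmed 87.0 xat 89.0
tray 1855 ((0.5251054763793945, 0.3436209559440613), (0.17354699969291687, 0.1971328854560852), 80.71985626220703) [-0.     0.028]
tray rim ((0.5248616933822632, 0.34179437160491943), (0.1693400740623474, 0.19595320522785187), 80.62749481201172)
bottle top [0.69911687 0.29253103 0.20631985]
```

View pics/crop1.png

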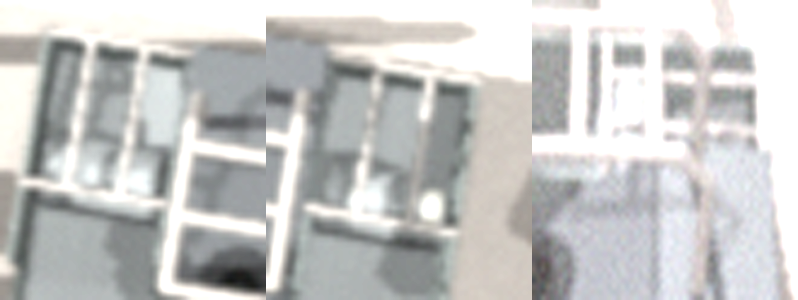

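Confirmed: the left-lane ware is full diameter over its whole length (tin). The right-lane one narrows past y = -134 and ends in the white cap at crop (430,207) (flask). So the stick goes left. I'll add a helper to work out moves.

```bash
cat >> h.py <<'E'
from scipy.spatial.transform import Rotation as Rot
def cur():
    o=env.observe();q=o['eef_rot'];return o,np.array(o['tcp_pos']),Rot.from_quat([q[1],q[2],q[3],q[0]]).as_matrix()
def tool(tilt,ydir,yw=yaw):
    # ydir: jaw direction; tool z leans by tilt toward dispenser +x
    Rz=Rot.from_euler('z',yw).as_matrix()
    z=Rz@np.array([np.sin(tilt),0,-np.cos(tilt)]); y=Rz@np.array(ydir,float); x=np.cross(y,z)
    return np.c_[x,y,z]
def rel(pos,Rt,p0=None,R0=None):
    if p0 is None: _,p0,R0=cur()
    return (R0.T@(np.array(pos)-p0)*1000).round(1), Rot.from_matrix(R0.T@Rt).as_rotvec().round(3)
BALL=(d2w((-28,0,166)))
def show():
    o,p,r=cur();print('t',round(float(o['time']),2),'tcp',p.round(4),'disp',w2d(p).round(1),'z',r[:,2].round(3),'y',r[:,1].round(3),'F',np.round(o['wrist_force'],1),'w',round(float(o['grip_width']),4),'q',np.round(o['joints'],2))
E
python3 - <<'E'
from h import *
show()
T=tool(np.radians(35),(0,-1,0))
print(BALL, 'wp1',rel((.45,-.2,.30),T)); print('pre',BALL-.12*T[:,2],rel(BALL-.12*T[:,2],T))
E
```

```text
t 0.1 tcp [ 0.2267 -0.6354  0.2307] disp [-299.  -671.5  230.7] z [-0.     0.001 -1.   ] y [ 0.336 -0.942 -0.001] F [-1.4 -0.6 -0.3] w 0.0855 q [ 1.08  0.43  0.07  1.61 -0.03  1.11 -0.07]
[ 0.59330324 -0.01099034  0.166     ] wp1 (array([ 356.6, -335.1,  -69. ]), array([-0.151,  0.599,  0.474]))
pre [ 0.52521948 -0.00088803  0.26429825] (array([ 494.4, -497.3,  -33.1]), array([-0.151,  0.599,  0.474]))
```

>>> jog_arm:
  plan:
    - [[357, -335, -69, -0.151, 0.599, 0.474], [357, -335, -69, -0.151, 0.599, 0.474], [357, -335, -69, -0.151, 0.599, 0.474], [357, -335, -69, -0.151, 0.599, 0.474], [357, -335, -69, -0.151, 0.599, 0.474], [357, -335, -69, -0.151, 0.599, 0.474], [357, -335, -69, -0.151, 0.599, 0.474], [357, -335, -69, -0.151, 0.599, 0.474], [357, -335, -69, -0.151, 0.599, 0.474], [357, -335, -69, -0.151, 0.599, 0.474], [357, -335, -69, -0.151, 0.599, 0.474], [357, -335, -69, -0.151, 0.599, 0.474]]
  fingers: 64
  newtons: 20

```text
time: 1.1
tcp_pos: [0.4511, -0.1975, 0.3007]
eef_rot: [0.023, 0.951, -0.069, 0.301]
wrist_force: [1.4, -0.4, 0.5]
grip_width: 0.0642
```

```bash
python3 - <<'E'
from h import *
show()
T=tool(np.radians(35),(0,-1,0))
print('pre',BALL-.12*T[:,2],rel(BALL-.12*T[:,2],T))
E
```

```text
t 1.1 tcp [ 0.4511 -0.1975  0.3007] disp [-141.2 -205.4  300.7] z [ 0.568 -0.085 -0.818] y [-0.146 -0.989  0.002] F [ 1.4 -0.4  0.5] w 0.0642 q [ 0.96 -0.21 -0.5   2.3  -0.58  0.51 -0.83]
pre [ 0.52521948 -0.00088803  0.26429825] (array([  15.9, -205.4,   55.1]), array([ 0.001, -0.001,  0.002]))
```

>>> jog_arm:
  plan:
    - [[16, -205, 55, 0, 0, 0], [16, -205, 55, 0, 0, 0], [16, -205, 55, 0, 0, 0], [16, -205, 55, 0, 0, 0], [16, -205, 55, 0, 0, 0], [16, -205, 55, 0, 0, 0], [16, -205, 55, 0, 0, 0], [16, -205, 55, 0, 0, 0]]

```text
time: 1.77
tcp_pos: [0.5254, -0.0032, 0.2644]
eef_rot: [0.022, 0.951, -0.071, 0.301]
wrist_force: [-0.6, -0.1, -0.3]
grip_width: 0.0637
```

```bash
python3 - <<'E'
from h import *
show()
T=tool(np.radians(35),(0,-1,0))
print('at',rel(BALL+.022*T[:,2],T))
a=snap('side','side1.png');b=snap('top','top1.png')
f=lambda i:cv2.convertScaleAbs(cv2.resize(np.ascontiguousarray(i[:,:,::-1]),(400,400),interpolation=cv2.INTER_CUBIC),alpha=1.6)
cv2.imwrite('pics/c1.png',np.hstack([f(a['pixels'][120:270,240:390]),f(b['pixels'][120:270,240:390])]))
E
```

```text
t 1.77 tcp [ 0.5254 -0.0032  0.2644] disp [-96.3  -2.3 264.4] z [ 0.569 -0.085 -0.818] y [-0.148 -0.989  0.   ] F [-0.6 -0.1 -0.3] w 0.0637 q [ 1.13 -0.18 -1.22  2.28 -0.01  0.33 -1.85]
at (array([ -0.7,  -2.4, 141.8]), array([ 0.001, -0.002, -0.001]))
```

View pics/c1.png

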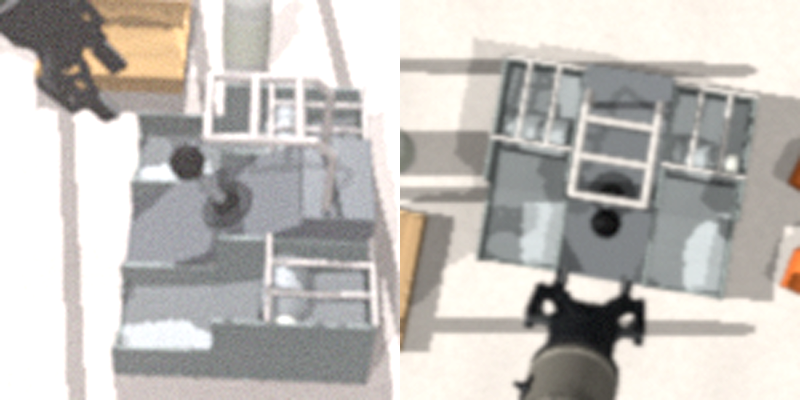

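The tool points along the stick with its tips at about crop (562,278) and (628,278). The ball at (605,222) lies ahead, between the finger lines. I'll advance along the stick.

>>> jog_arm:
  plan:
    - [[0, -2, 30, 0, 0, 0], [0, -2, 60, 0, 0, 0], [0, -2, 90, 0, 0, 0], [0, -2, 110, 0, 0, 0], [0, -2, 125, 0, 0, 0], [0, -2, 135, 0, 0, 0], [0, -2, 142, 0, 0, 0], [0, -2, 142, 0, 0, 0]]

```text
time: 2.53
tcp_pos: [0.5537, -0.0192, 0.2202]
eef_rot: [0.017, 0.951, -0.076, 0.299]
wrist_force: [-0.3, -0.2, -0.0]
grip_width: 0.0639
```

```bash
python3 - <<'E'
from h import *
show()
a=snap('side','side2.png');b=snap('top','top2.png')
f=lambda i:cv2.convertScaleAbs(cv2.resize(np.ascontiguousarray(i[:,:,::-1]),(400,400),interpolation=cv2.INTER_CUBIC),alpha=1.6)
cv2.imwrite('pics/c2.png',np.hstack([f(a['pixels'][140:240,270:370]),f(b['pixels'][150:250,270:370])]))
E
```

```text
t 2.53 tcp [ 0.5537 -0.0192  0.2202] disp [-65.9 -14.  220.2] z [ 0.565 -0.079 -0.821] y [-0.155 -0.988 -0.012] F [-0.3 -0.2 -0. ] w 0.0639 q [ 0.43  0.03 -0.62  2.3   0.73  0.31 -2.57]
```

View pics/c2.png

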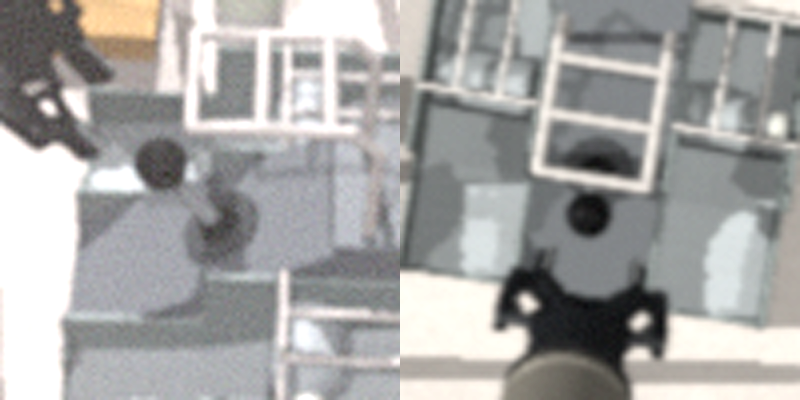

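Only about 55 mm was covered, because the arm was re-posing its joints. I'll continue in smaller increments and check.

```bash
python3 - <<'E'
from h import *
show()
T=tool(np.radians(35),(0,-1,0))
print('mid',rel(BALL-.06*T[:,2],T))
print('at',rel(BALL+.022*T[:,2],T))
E
```

```text
t 2.63 tcp [ 0.5537 -0.0177  0.2199] disp [-66.2 -12.4 219.9] z [ 0.565 -0.077 -0.821] y [-0.152 -0.988 -0.012] F [-0.9  0.6  0.1] w 0.0641 q [ 0.42  0.03 -0.62  2.3   0.73  0.31 -2.57]
mid (array([  0.3, -12.4,   6.2]), array([-0.007,  0.004, -0.012]))
at (array([  0.6, -11.8,  88.1]), array([-0.007,  0.004, -0.012]))
```

>>> jog_arm:
  plan:
    - [[0, 0, 0, 0, 0, 0], [0, 0, 0, 0, 0, 0], [0, 0, 0, 0, 0, 0]]

```text
time: 2.88
tcp_pos: [0.5539, -0.019, 0.2211]
eef_rot: [0.017, 0.951, -0.076, 0.299]
wrist_force: [-0.5, 0.4, -0.7]
grip_width: 0.0639
```

```bash
python3 - <<'E'
from h import *
show()
T=tool(np.radians(35),(0,-1,0))
print('mid',rel(BALL-.06*T[:,2],T))
print('at',rel(BALL+.022*T[:,2],T))
E
```

```text
t 2.88 tcp [ 0.5539 -0.019   0.2211] disp [-65.8 -13.7 221.1] z [ 0.567 -0.079 -0.82 ] y [-0.156 -0.988 -0.013] F [-0.5  0.4 -0.7] w 0.0639 q [ 0.44  0.03 -0.63  2.3   0.73  0.31 -2.57]
mid (array([ -0.9, -13.7,   6.9]), array([-0.005,  0.002, -0.015]))
at (array([ -0.7, -13.3,  88.9]), array([-0.005,  0.002, -0.015]))
```

>>> jog_arm:
  plan:
    - [[0, -13, 7, -0.005, 0.002, -0.015], [0, -13, 7, -0.005, 0.002, -0.015], [0, -13, 7, -0.005, 0.002, -0.015], [0, -13, 7, -0.005, 0.002, -0.015], [0, -13, 7, -0.005, 0.002, -0.015], [0, -13, 7, -0.005, 0.002, -0.015]]

```text
time: 3.38
tcp_pos: [0.56, -0.0069, 0.2154]
eef_rot: [0.022, 0.951, -0.07, 0.3]
wrist_force: [-0.1, -0.2, 0.5]
grip_width: 0.0639
```

```bash
python3 - <<'E'
from h import *
show()
T=tool(np.radians(35),(0,-1,0))
print('at',rel(BALL+.022*T[:,2],T))
T=tool(np.radians(35),(0,1,0))
print('flip',rel(BALL+.022*T[:,2],T))
E
```

```text
t 3.38 tcp [ 0.56   -0.0069  0.2154] disp [-61.6  -0.8 215.4] z [ 0.567 -0.084 -0.819] y [-0.147 -0.989 -0.   ] F [-0.1 -0.2  0.5] w 0.0639 q [ 0.4   0.05 -0.64  2.3   0.85  0.33 -2.69]
at (array([-0.9, -0.8, 81.7]), array([-0., -0.,  0.]))
flip (array([-0.9, -0.8, 81.7]), array([ 0.   , -0.   , -3.142]))
```

Joint 7 is near its limit (-2.69 of -2.73). I'll back out and use the equivalent half-turned grasp instead, starting with a small turn to learn its sign.

>>> jog_arm:
  plan:
    - [[0, 0, -30, 0, 0, 0], [0, 0, -60, 0, 0, 0], [0, 0, -80, 0, 0, 0], [0, 0, -80, 0, 0, 0.1], [0, 0, -80, 0, 0, 0.1], [0, 0, -80, 0, 0, 0.1]]

```text
time: 3.88
tcp_pos: [0.5148, 0.0001, 0.2811]
eef_rot: [0.007, 0.946, -0.117, 0.301]
wrist_force: [-1.4, -0.3, -0.3]
grip_width: 0.0637
```

```bash
python3 - <<'E'
from h import *
show()
E
```

```text
t 3.88 tcp [5.148e-01 1.000e-04 2.811e-01] disp [-107.3   -0.6  281.1] z [ 0.568 -0.084 -0.819] y [-0.226 -0.973 -0.057] F [-1.4 -0.3 -0.3] w 0.0637 q [ 0.43 -0.16 -0.63  2.29  0.29  0.41 -2.27]
```

>>> jog_arm:
  plan:
    - [[0, 0, 0, 0, 0, -0.12], [0, 0, 0, 0, 0, -0.24], [0, 0, 0, 0, 0, -0.36], [0, 0, 0, 0, 0, -0.48], [0, 0, 0, 0, 0, -0.6], [0, 0, 0, 0, 0, -0.72], [0, 0, 0, 0, 0, -0.84], [0, 0, 0, 0, 0, -0.96], [0, 0, 0, 0, 0, -1.08], [0, 0, 0, 0, 0, -1.2], [0, 0, 0, 0, 0, -1.32], [0, 0, 0, 0, 0, -1.44]]

```text
time: 4.88
tcp_pos: [0.5148, 0.0002, 0.2793]
eef_rot: [0.204, 0.787, 0.539, 0.22]
wrist_force: [0.6, -0.0, -0.2]
grip_width: 0.0643
```

>>> jog_arm:
  plan:
    - [[0, 0, 0, 0, 0, -0.12], [0, 0, 0, 0, 0, -0.24], [0, 0, 0, 0, 0, -0.36], [0, 0, 0, 0, 0, -0.48], [0, 0, 0, 0, 0, -0.6], [0, 0, 0, 0, 0, -0.72], [0, 0, 0, 0, 0, -0.84], [0, 0, 0, 0, 0, -0.96], [0, 0, 0, 0, 0, -1.08], [0, 0, 0, 0, 0, -1.2], [0, 0, 0, 0, 0, -1.32], [0, 0, 0, 0, 0, -1.44]]

```text
time: 5.88
tcp_pos: [0.5148, 0.0003, 0.2793]
eef_rot: [0.298, 0.236, 0.924, 0.031]
wrist_force: [-0.1, 0.2, 0.2]
grip_width: 0.0641
```

```bash
python3 - <<'E'
from h import *
show()
T=tool(np.radians(35),(0,1,0))
print('pre',rel(BALL-.08*T[:,2],T))
print('at',rel(BALL+.022*T[:,2],T))
E
```

```text
t 5.88 tcp [5.148e-01 3.000e-04 2.793e-01] disp [-107.3   -0.4  279.3] z [ 0.566 -0.084 -0.82 ] y [0.418 0.887 0.197] F [-0.1  0.2  0.2] w 0.0641 q [-0.09 -0.16 -0.17  2.32  0.48  0.46  0.42]
pre (array([-0. ,  0.4, 58.3]), array([-0.001, -0.002, -0.353]))
at (array([ -0.2,   0.5, 160.3]), array([-0.001, -0.002, -0.353]))
```

>>> jog_arm:
  plan:
    - [[0, 0, 10, 0, 0, -0.12], [0, 0, 20, 0, 0, -0.24], [0, 0, 30, 0, 0, -0.353], [0, 0, 45, 0, 0, -0.353], [0, 0, 60, 0, 0, -0.353], [0, 0, 75, 0, 0, -0.353], [0, 0, 75, 0, 0, -0.353]]

```text
time: 6.47
tcp_pos: [0.5572, -0.006, 0.2155]
eef_rot: [0.298, 0.073, 0.952, -0.021]
wrist_force: [-1.0, 0.3, -1.4]
grip_width: 0.0643
```

```bash
python3 - <<'E'
from h import *
show()
T=tool(np.radians(35),(0,1,0))
print('at',rel(BALL+.022*T[:,2],T))
E
```

```text
t 6.47 tcp [ 0.5572 -0.006   0.2155] disp [-64.4  -0.4 215.5] z [ 0.563 -0.084 -0.822] y [0.151 0.988 0.003] F [-1.   0.3 -1.4] w 0.0643 q [-0.09  0.02 -0.15  2.32  0.77  0.32  0.5 ]
at (array([-1.8,  0.4, 83.5]), array([-0.   , -0.005, -0.005]))
```

>>> jog_arm:
  plan:
    - [[0, 0, 15, 0, 0, 0], [0, 0, 30, 0, 0, 0], [-1, 0, 45, 0, 0, 0], [-2, 0, 60, 0, 0, 0], [-2, 0, 72, 0, 0, 0], [-2, 0, 83, 0, 0, 0], [-2, 0, 83, 0, 0, 0]]

```text
time: 7.05
tcp_pos: [0.6059, -0.013, 0.1503]
eef_rot: [0.299, 0.073, 0.951, -0.021]
wrist_force: [-1.1, 1.0, -0.3]
grip_width: 0.0639
```

```bash
python3 - <<'E'
from h import *
show()
T=tool(np.radians(35),(0,1,0))
print('at',rel(BALL+.022*T[:,2],T))
a=snap('side','side3.png');b=snap('top','top3.png')
f=lambda i:cv2.convertScaleAbs(cv2.resize(np.ascontiguousarray(i[:,:,::-1]),(400,400),interpolation=cv2.INTER_CUBIC),alpha=1.6)
cv2.imwrite('pics/c3.png',np.hstack([f(a['pixels'][140:240,270:370]),f(b['pixels'][150:250,270:370])]))
E
```

```text
t 7.05 tcp [ 0.6059 -0.013   0.1503] disp [-15.3  -0.2 150.3] z [ 0.565 -0.084 -0.821] y [0.151 0.988 0.003] F [-1.1  1.  -0.3] w 0.0639 q [-0.15  0.21 -0.05  2.29  1.31  0.21 -0.02]
at (array([1.4, 0.2, 1.9]), array([-0.   , -0.003, -0.006]))
```

View pics/c3.png

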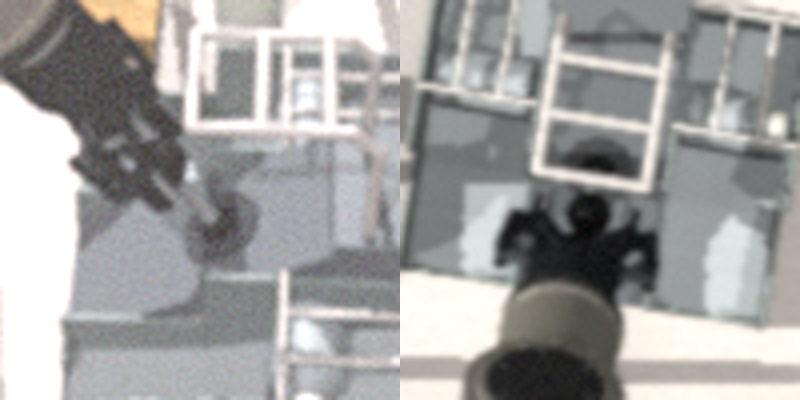

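The ball at crop (588,210) sits between the fingers at (548,200) and (630,200). I'll narrow the fingers loosely around it, then push left.

>>> jog_arm:
  plan:
    - [[0, 0, 0, 0, 0, 0], [0, 0, 0, 0, 0, 0], [0, 4, 0, 0, 0, 0], [0, 10, 0, 0, 0, 0], [0, 16, 1, 0, 0, 0], [0, 22, 2, 0, 0, 0], [0, 28, 3, 0, 0, 0], [0, 32, 4, 0, 0, 0], [0, 32, 4, 0, 0, 0], [0, 32, 4, 0, 0, 0]]
  fingers: 46

```text
time: 7.98
tcp_pos: [0.6131, 0.0189, 0.1491]
eef_rot: [0.3, 0.073, 0.951, -0.02]
wrist_force: [-0.6, -1.6, -0.1]
grip_width: 0.0461
```

```bash
python3 - <<'E'
from h import *
show()
a=snap('side','side4.png');b=snap('top','top4.png')
f=lambda i:cv2.convertScaleAbs(cv2.resize(np.ascontiguousarray(i[:,:,::-1]),(400,400),interpolation=cv2.INTER_CUBIC),alpha=1.6)
cv2.imwrite('pics/c4.png',np.hstack([f(a['pixels'][140:240,270:370]),f(b['pixels'][150:250,270:370])]))
E
```

```text
t 7.98 tcp [0.6131 0.0189 0.1491] disp [-12.8  32.5 149.1] z [ 0.567 -0.083 -0.819] y [0.152 0.988 0.005] F [-0.6 -1.6 -0.1] w 0.0461 q [-0.2   0.23 -0.07  2.27  1.31  0.26 -0.08]
```

View pics/c4.png

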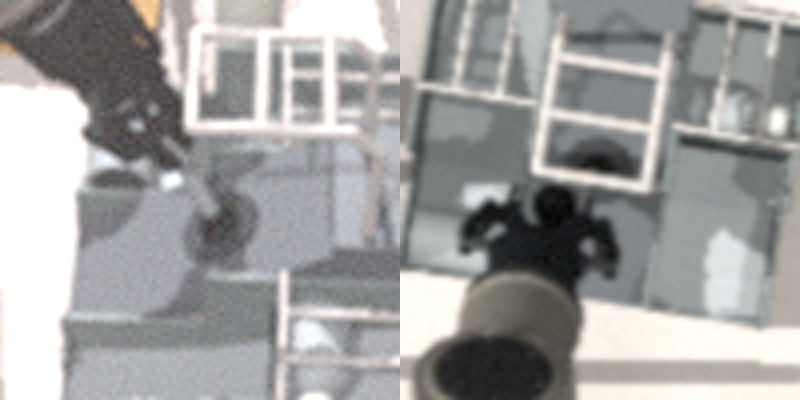

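The left lane is now empty, so the tin has rolled out. I'll hold for about 1.5 s and check the ball's tilt.

>>> jog_arm:
  plan:
    - [[0, 1, 0, 0, 0, 0], [0, 1, 0, 0, 0, 0], [0, 1, 0, 0, 0, 0], [0, 1, 0, 0, 0, 0], [0, 1, 0, 0, 0, 0], [0, 1, 0, 0, 0, 0], [0, 1, 0, 0, 0, 0], [0, 1, 0, 0, 0, 0], [0, 1, 0, 0, 0, 0], [0, 1, 0, 0, 0, 0], [0, 1, 0, 0, 0, 0], [0, 1, 0, 0, 0, 0]]

```text
time: 9.08
tcp_pos: [0.6132, 0.0193, 0.1493]
eef_rot: [0.3, 0.074, 0.951, -0.021]
wrist_force: [-0.5, -5.0, -0.4]
grip_width: 0.0462
```

```bash
python3 - <<'E'
from h import *
show()
a=snap('side','side5.png');b=snap('top','top5.png')
for th in (.2,.25,.3,.35,.4):
    l=85*np.cos(th); print(th,np.round(proj(b,d2w((12-l*.5,85*np.sin(th),91+l*.866))),1),end=' ')
print('tin exp',proj(b,d2w((-72,118,46))),proj(a,d2w((-72,118,46))))
px=b['pixels'].astype(int).sum(-1)
sub=(px[190:210,300:322]<70); v,u=np.nonzero(sub); print('dark',u.mean()+300,v.mean()+190,len(u))
D=w2d(pts(b)); m=(D[...,0]<0)&(D[...,0]>-100)&(D[...,1]>66)&(D[...,1]<170)&(D[...,2]<100)&(D[...,2]>60);q=D[m];print(len(q),q.min(0) if len(q) else '',q.max(0),q.mean(0))
f=lambda i:cv2.convertScaleAbs(cv2.resize(np.ascontiguousarray(i[:,:,::-1]),(400,400),interpolation=cv2.INTER_CUBIC),alpha=1.6)
cv2.imwrite('pics/c5.png',np.hstack([f(a['pixels'][140:240,270:370]),f(b['pixels'][150:250,270:370])]))
E
```

```text
t 9.08 tcp [0.6132 0.0193 0.1493] disp [-12.7  32.8 149.3] z [ 0.567 -0.083 -0.819] y [0.153 0.988 0.005] F [-0.5 -5.  -0.4] w 0.0462 q [-0.2   0.23 -0.08  2.27  1.31  0.26 -0.08]
0.2 [311.6 203. ] 0.25 [310.5 202.7] 0.3 [309.4 202.3] 0.35 [308.3 202. ] 0.4 [307.2 201.6] tin exp (np.float64(284.2509788820744), np.float64(211.77268981386143)) (np.float64(298.70679904873947), np.float64(175.8662017401492))
dark 310.195530726257 203.56424581005587 179
187 [-91.7269198   79.32296902  60.00198293] [-41.45318117 165.01480202  79.47707851] [-68.36595486 132.50131895  69.30300428]
```

View pics/c5.png

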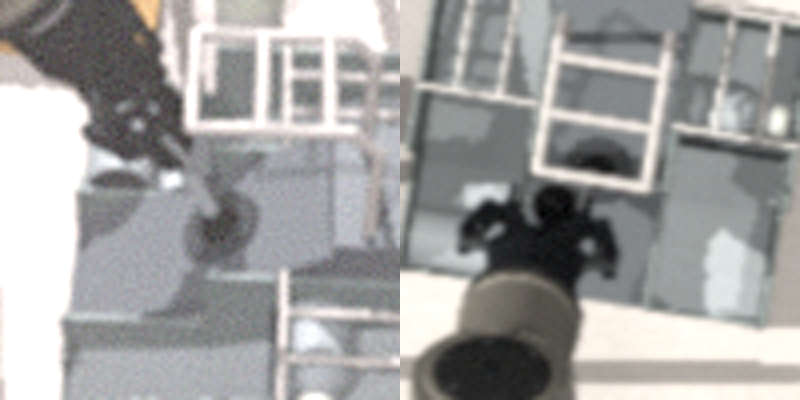

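The ball at (308,201) px means a tilt of about 0.35 rad, and tin-height points lie in the left catch tray. I'll hold a little longer, then return the stick to centre slowly.

>>> jog_arm:
  plan:
    - [[0, 0, 0, 0, 0, 0], [0, 0, 0, 0, 0, 0], [0, 0, 0, 0, 0, 0], [0, 0, 0, 0, 0, 0], [0, 0, 0, 0, 0, 0], [0, -6, -1, 0, 0, 0], [0, -12, -1, 0, 0, 0], [0, -18, -2, 0, 0, 0], [0, -24, -3, 0, 0, 0], [0, -29, -4, 0, 0, 0], [0, -33, -4, 0, 0, 0], [0, -33, -4, 0, 0, 0]]

```text
time: 10.18
tcp_pos: [0.6058, -0.014, 0.1526]
eef_rot: [0.3, 0.074, 0.951, -0.021]
wrist_force: [-1.0, -0.6, -0.1]
grip_width: 0.046
```

>>> jog_arm:
  plan:
    - [[0, 0, 0, 0, 0, 0], [0, 0, 0, 0, 0, 0], [0, 0, 0, 0, 0, 0], [0, 0, 0, 0, 0, 0]]
  fingers: 66

```text
time: 10.52
tcp_pos: [0.606, -0.0125, 0.1524]
eef_rot: [0.3, 0.073, 0.951, -0.02]
wrist_force: [0.6, 0.2, -0.1]
grip_width: 0.0658
```

```bash
python3 - <<'E'
from h import *
show()
E
```

```text
t 10.52 tcp [ 0.606  -0.0125  0.1524] disp [-15.2   0.3 152.4] z [ 0.567 -0.083 -0.819] y [0.152 0.988 0.005] F [ 0.6  0.2 -0.1] w 0.0658 q [-0.13  0.21 -0.07  2.29  1.3   0.21 -0.01]
```

Now I'll back out along the stick.

>>> jog_arm:
  plan:
    - [[0, 0, -20, 0, 0, 0], [0, 0, -40, 0, 0, 0], [0, 0, -70, 0, 0, 0], [0, 0, -100, 0, 0, 0], [0, 0, -130, 0, 0, 0], [0, 0, -160, 0, 0, 0], [0, 0, -160, 0, 0, 0], [0, 0, -160, 0, 0, 0], [0, 0, -160, 0, 0, 0]]
  fingers: 85

```text
time: 11.27
tcp_pos: [0.5153, 0.0005, 0.2835]
eef_rot: [0.3, 0.074, 0.951, -0.021]
wrist_force: [0.7, 0.1, -0.2]
grip_width: 0.085
```

```bash
python3 - <<'E'
from h import *
show()
a=snap('side','side6.png');b=snap('top','top6.png')
D=w2d(pts(b))
m=(D[...,0]<-20)&(D[...,0]>-110)&(D[...,1]>60)&(D[...,1]<172)&(D[...,2]<100)&(D[...,2]>62);q=D[m];print('tin',len(q),np.percentile(q,[2,50,98],axis=0).round(1))
f=lambda i:cv2.convertScaleAbs(cv2.resize(np.ascontiguousarray(i[:,:,::-1]),(400,400),interpolation=cv2.INTER_CUBIC),alpha=1.6)
cv2.imwrite('pics/c6.png',np.hstack([f(a['pixels'][140:240,270:370]),f(b['pixels'][150:250,250:350])]))
for yd in((1,0,0),(-1,0,0)):
    T=tool(0,yd); print(yd,'above',rel(d2w((-72,118,200)),T),'xw',T[:,0].round(2))
E
```

```text
t 11.27 tcp [5.153e-01 5.000e-04 2.835e-01] disp [-1.069e+02 -1.000e-01  2.835e+02] z [ 0.568 -0.083 -0.819] y [0.152 0.988 0.005] F [ 0.7  0.1 -0.2] w 0.085 q [-0.07 -0.16 -0.19  2.31  0.47  0.46  0.79]
tin 292 [[-88.   73.8  62.5]
 [-66.  117.4  70. ]
 [-44.1 161.5  77.2]]
(1, 0, 0) above (array([ 19.3, 118.1,  87.7]), array([0.479, 0.474, 1.511])) xw [0.15 0.99 0.  ]
(-1, 0, 0) above (array([ 19.3, 118.1,  87.7]), array([-0.475,  0.48 , -1.524])) xw [-0.15 -0.99 -0.  ]
```

View pics/c6.png

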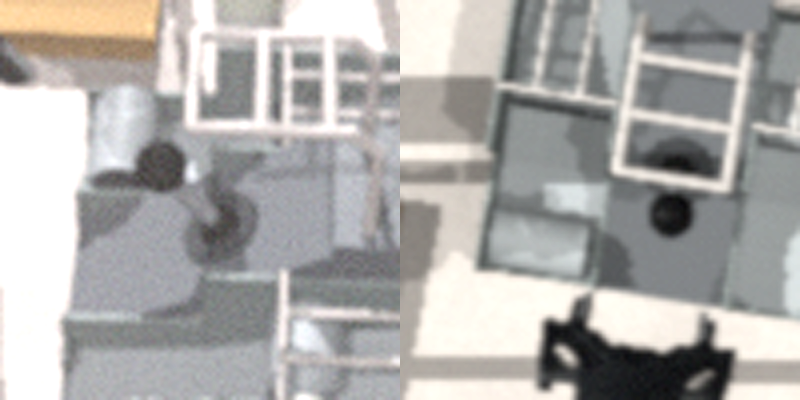

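The tin (crop (540,240) in the top view) rests in the left catch tray with its centre at about (-70, 118). The stick is centred again at (670,213). Next I'll turn the tool vertical above the tin with the jaws across it.

>>> jog_arm:
  plan:
    - [[2, 10, 8, 0.034, 0.034, 0.108], [4, 20, 15, 0.069, 0.068, 0.216], [5, 29, 22, 0.103, 0.102, 0.324], [7, 39, 29, 0.137, 0.135, 0.432], [9, 49, 36, 0.171, 0.169, 0.54], [10, 59, 44, 0.205, 0.203, 0.648], [12, 69, 51, 0.24, 0.237, 0.755], [13, 79, 58, 0.274, 0.271, 0.863], [15, 89, 66, 0.308, 0.305, 0.971], [16, 98, 73, 0.342, 0.339, 1.079], [18, 108, 80, 0.377, 0.373, 1.187], [19, 118, 88, 0.411, 0.406, 1.295]]

```text
time: 12.37
tcp_pos: [0.5679, 0.1127, 0.1991]
eef_rot: [0.047, 0.684, 0.728, -0.004]
wrist_force: [-0.3, -0.6, 0.4]
grip_width: 0.085
```

```bash
python3 - <<'E'
from h import *
show()
T=tool(0,(1,0,0)); print('above',rel(d2w((-71,118,150)),T),'pre',rel(d2w((-71,118,90)),T))
E
```

```text
t 12.37 tcp [0.5679 0.1127 0.1991] disp [-71.3 118.6 199.1] z [ 0.063 -0.07  -0.996] y [0.996 0.065 0.058] F [-0.3 -0.6  0.4] w 0.085 q [-0.11  0.3  -0.3   1.88  0.21  0.96 -0.45]
above (array([ 3. , -2.7, 48.9]), array([0.066, 0.068, 0.21 ])) pre (array([  7.4,  -6.2, 108.7]), array([0.066, 0.068, 0.21 ]))
```

>>> jog_arm:
  plan:
    - [[1, -1, 15, 0.03, 0.03, 0.1], [3, -3, 30, 0.066, 0.068, 0.21], [3, -3, 49, 0.066, 0.068, 0.21], [4, -4, 70, 0.066, 0.068, 0.21], [5, -5, 80, 0.066, 0.068, 0.21], [5, -5, 80, 0.066, 0.068, 0.21], [5, -5, 80, 0.066, 0.068, 0.21]]

```text
time: 12.95
tcp_pos: [0.5674, 0.1112, 0.1201]
eef_rot: [0.001, 0.755, 0.655, 0.0]
wrist_force: [0.5, 0.1, 0.4]
grip_width: 0.085
```

```bash
python3 - <<'E'
from h import *
show()
T=tool(0,(1,0,0)); print('at',rel(d2w((-71,118,24)),T))
a=snap('side','side7.png');b=snap('top','top7.png')
f=lambda i:cv2.convertScaleAbs(cv2.resize(np.ascontiguousarray(i[:,:,::-1]),(400,400),interpolation=cv2.INTER_CUBIC),alpha=1.6)
cv2.imwrite('pics/c7.png',np.hstack([f(a['pixels'][130:210,260:340]),f(b['pixels'][170:250,250:330])]))
E
```

```text
t 12.95 tcp [0.5674 0.1112 0.1201] disp [-71.5 117.1 120.1] z [ 0.002 -0.001 -1.   ] y [ 0.99  -0.141  0.002] F [0.5 0.1 0.4] w 0.085 q [-0.09  0.41 -0.27  1.91  0.14  0.84 -0.57]
at (array([ 1. ,  0.3, 96.1]), array([0.002, 0.001, 0.006]))
```

View pics/c7.png

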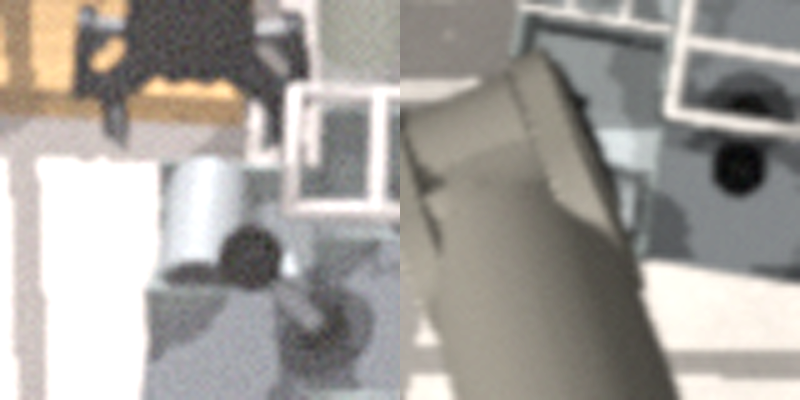

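The fingers at side crop (115,130) and (265,140) straddle the tin at (205,215). I'll descend and watch the force.

>>> jog_arm:
  plan:
    - [[1, 0, 20, 0, 0, 0], [1, 0, 40, 0, 0, 0], [1, 0, 55, 0, 0, 0], [1, 0, 68, 0, 0, 0], [1, 0, 78, 0, 0, 0], [1, 0, 86, 0, 0, 0], [1, 0, 92, 0, 0, 0], [1, 0, 96, 0, 0, 0], [1, 0, 96, 0, 0, 0]]

```text
time: 13.8
tcp_pos: [0.5682, 0.112, 0.0244]
eef_rot: [0.001, 0.755, 0.655, 0.001]
wrist_force: [-0.0, -0.5, -0.5]
grip_width: 0.0849
```

>>> jog_arm:
  plan:
    - [[0, 0, 0, 0, 0, 0], [0, 0, 0, 0, 0, 0], [0, 0, 0, 0, 0, 0], [0, 0, 0, 0, 0, 0], [0, 0, 0, 0, 0, 0], [0, 0, 0, 0, 0, 0], [0, 0, 0, 0, 0, 0], [0, 0, 0, 0, 0, 0]]
  fingers: 45
  newtons: 35

```text
time: 14.47
tcp_pos: [0.5717, 0.1118, 0.0268]
eef_rot: [0.003, 0.756, 0.655, 0.004]
wrist_force: [10.8, -2.4, 5.9]
grip_width: 0.0551
```

```bash
python3 - <<'E'
from h import *
show()
a=snap('side','side8.png')
f=lambda i:cv2.convertScaleAbs(cv2.resize(np.ascontiguousarray(i[:,:,::-1]),(500,500),interpolation=cv2.INTER_CUBIC),alpha=1.6)
cv2.imwrite('pics/c8.png',f(a['pixels'][130:210,260:340]))
E
```

```text
t 14.47 tcp [0.5717 0.1118 0.0268] disp [-67.4 118.3  26.8] z [ 0.01  0.   -1.  ] y [ 0.99  -0.142  0.01 ] F [10.8 -2.4  5.9] w 0.0551 q [-0.12  0.54 -0.23  1.96  0.2   0.65 -0.62]
```

View pics/c8.png

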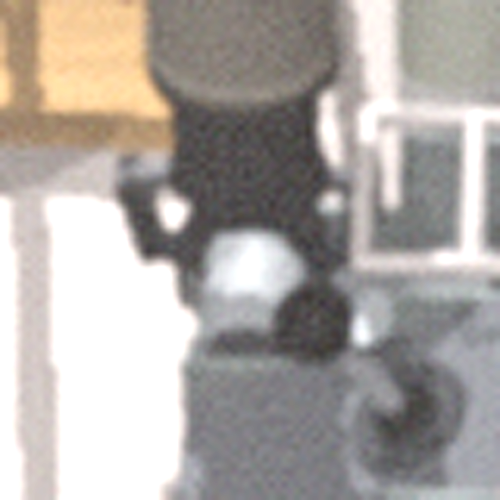

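The tin is gripped at 55 mm, with a slight side load of about 10 N against the lip. I'll ease towards +x and lift.

>>> jog_arm:
  plan:
    - [[0, 2, 0, 0, 0, 0], [0, 4, -2, 0, 0, 0], [0, 4, -10, 0, 0, 0], [0, 4, -20, 0, 0, 0], [0, 4, -40, 0, 0, 0], [0, 4, -70, 0, 0, 0], [0, 4, -100, 0, 0, 0], [0, 4, -130, 0, 0, 0], [0, 4, -150, 0, 0, 0], [0, 4, -150, 0, 0, 0]]

```text
time: 15.35
tcp_pos: [0.5736, 0.1122, 0.1803]
eef_rot: [0.003, 0.755, 0.655, 0.004]
wrist_force: [1.0, 0.8, -2.9]
grip_width: 0.0553
```

```bash
python3 - <<'E'
from h import *
show()
ty=np.radians(-9.2); T=tool(0,(1,0,0),ty)
C=np.array([.526,.344,0])
print('above',rel(C+[0,0,.16],T),'place',rel(C+[0,0,.014],T))
a=snap('side','side9.png');b=snap('top','top9.png')
f=lambda i:cv2.convertScaleAbs(cv2.resize(np.ascontiguousarray(i[:,:,::-1]),(400,400),interpolation=cv2.INTER_CUBIC),alpha=1.6)
cv2.imwrite('pics/c9.png',np.hstack([f(a['pixels'][90:210,230:350]),f(b['pixels'][150:270,190:310])]))
E
```

```text
t 15.35 tcp [0.5736 0.1122 0.1803] disp [-65.6 118.9 180.3] z [ 0.011  0.001 -1.   ] y [ 0.99  -0.141  0.01 ] F [ 1.   0.8 -2.9] w 0.0553 q [-0.08  0.34 -0.28  1.86  0.12  0.95 -0.55]
above (array([222.7, -80.1,  20. ]), array([ 0.01 , -0.002,  0.019])) place (array([222.4, -81.6, 166. ]), array([ 0.01 , -0.002,  0.019]))
```

View pics/c9.png

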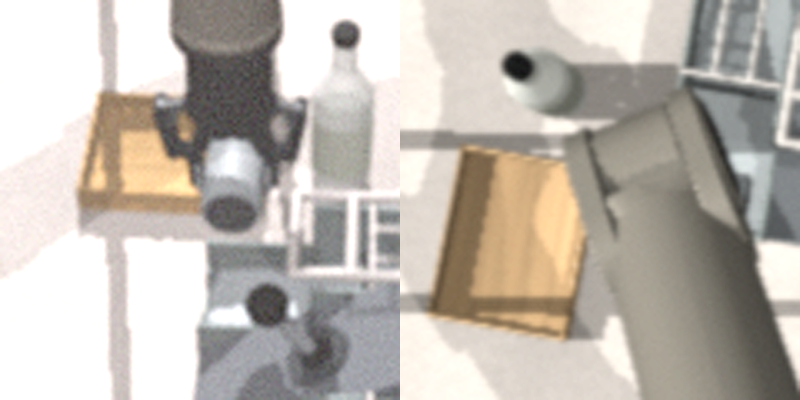

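The tin is held level (side crop (232,185)) and the bottle is well clear. I'll move over the order tray.

>>> jog_arm:
  plan:
    - [[30, -11, 0, 0, 0, 0], [60, -22, 0, 0.003, 0, 0.005], [90, -32, 0, 0.005, 0, 0.01], [120, -43, 0, 0.01, 0, 0.019], [150, -54, 0, 0.01, -0.002, 0.019], [180, -65, 0, 0.01, -0.002, 0.019], [205, -74, 0, 0.01, -0.002, 0.019], [222, -80, 0, 0.01, -0.002, 0.019], [222, -80, 20, 0.01, -0.002, 0.019], [222, -80, 20, 0.01, -0.002, 0.019]]

```text
time: 16.28
tcp_pos: [0.5214, 0.3426, 0.1504]
eef_rot: [-0.002, 0.761, 0.649, -0.006]
wrist_force: [-0.8, -1.7, -4.1]
grip_width: 0.0551
```

```bash
python3 - <<'E'
from h import *
show()
ty=np.radians(-9.2); T=tool(0,(1,0,0),ty)
C=np.array([.526,.344,0])
print('place',rel(C+[0,0,.014],T))
a=snap('side','side10.png');P=pts(a)
m=(P[...,2]>.1)&(P[...,2]<.25)&(abs(P[...,0]-.526)<.05)&(abs(P[...,1]-.30)<.02);q=P[m];print(len(q),np.percentile(q,[5,50,95],axis=0).round(3))
f=lambda i:cv2.convertScaleAbs(cv2.resize(np.ascontiguousarray(i[:,:,::-1]),(500,500),interpolation=cv2.INTER_CUBIC),alpha=1.6)
cv2.imwrite('pics/c10.png',f(a['pixels'][60:180,230:350]))
E
```

```text
t 16.28 tcp [0.5214 0.3426 0.1504] disp [-151.   339.2  150.4] z [-0.011 -0.004 -1.   ] y [ 0.987 -0.158 -0.011] F [-0.8 -1.7 -4.1] w 0.0551 q [-0.42  0.45 -0.34  1.77  0.17  0.96 -0.99]
place (array([  2.9,   5.8, 136.3]), array([-0.011,  0.006,  0.002]))
252 [[0.492 0.29  0.15 ]
 [0.517 0.297 0.18 ]
 [0.541 0.318 0.2  ]]
```

View pics/c10.png

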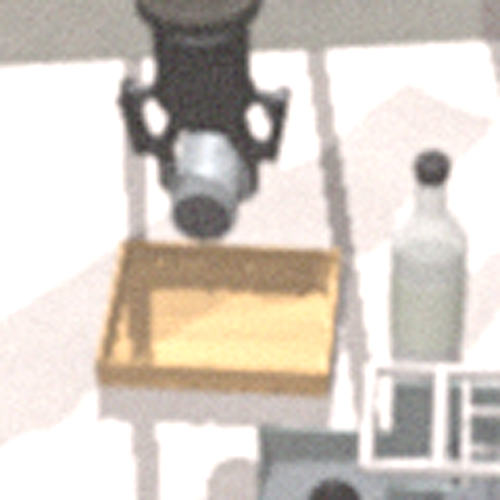

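The tin's centre is about 22 mm above the TCP, so floor contact should come at a TCP z of about 0.011. I'll lower in two stages.

>>> jog_arm:
  plan:
    - [[3, 6, 20, -0.011, 0.006, 0.002], [3, 6, 45, -0.011, 0.006, 0.002], [3, 6, 70, -0.011, 0.006, 0.002], [3, 6, 90, -0.011, 0.006, 0.002], [3, 6, 105, -0.011, 0.006, 0.002], [3, 6, 115, -0.011, 0.006, 0.002], [3, 6, 122, -0.011, 0.006, 0.002], [3, 6, 126, -0.011, 0.006, 0.002], [3, 6, 128, -0.011, 0.006, 0.002], [3, 6, 128, -0.011, 0.006, 0.002]]

```text
time: 17.17
tcp_pos: [0.5298, 0.3445, 0.0268]
eef_rot: [0.001, 0.762, 0.647, 0.003]
wrist_force: [-1.0, -0.6, -2.3]
grip_width: 0.0551
```

```bash
python3 - <<'E'
from h import *
show()
a=snap('side','side11.png');P=pts(a)
m=(P[...,2]>.04)&(P[...,2]<.09)&(abs(P[...,0]-.526)<.03)&(P[...,1]>.28)&(P[...,1]<.335);q=P[m];print(len(q))
for y in np.arange(.29,.34,.01):
    k=abs(q[:,1]-y)<.005
    if k.sum(): print(y,np.percentile(q[k,2],95).round(4))
f=lambda i:cv2.convertScaleAbs(cv2.resize(np.ascontiguousarray(i[:,:,::-1]),(500,500),interpolation=cv2.INTER_CUBIC),alpha=1.6)
cv2.imwrite('pics/c11.png',f(a['pixels'][80:180,240:340]))
E
```

```text
t 17.17 tcp [0.5298 0.3445 0.0268] disp [-143.   342.3   26.8] z [ 0.006  0.003 -1.   ] y [ 0.987 -0.162  0.005] F [-1.  -0.6 -2.3] w 0.0551 q [-0.46  0.61 -0.29  1.84  0.25  0.73 -1.05]
209
0.29 0.0715
0.3 0.0708
0.31 0.0734
0.32 0.0756
0.33 0.0851
```

View pics/c11.png

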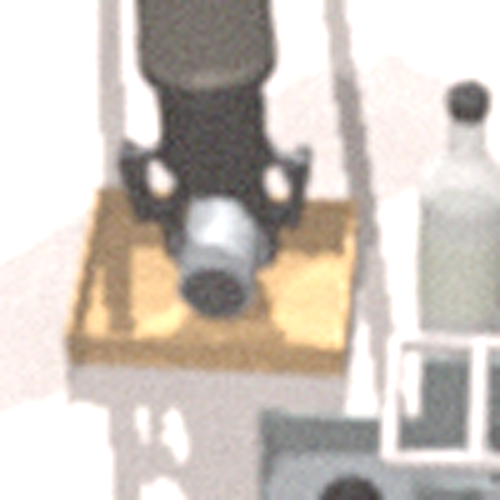

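>>> jog_arm:
  plan:
    - [[0, 0, 4, 0, 0, 0], [0, 0, 7, 0, 0, 0], [0, 0, 9, 0, 0, 0], [0, 0, 10, 0, 0, 0], [0, 0, 11, 0, 0, 0], [0, 0, 11, 0, 0, 0]]

```text
time: 17.72
tcp_pos: [0.5295, 0.3445, 0.0153]
eef_rot: [0.001, 0.762, 0.647, 0.003]
wrist_force: [-0.3, -0.9, -2.6]
grip_width: 0.0549
```

>>> jog_arm:
  plan:
    - [[0, 0, 1, 0, 0, 0], [0, 0, 1, 0, 0, 0], [0, 0, 2, 0, 0, 0], [0, 0, 2, 0, 0, 0]]

```text
time: 18.05
tcp_pos: [0.5297, 0.3446, 0.0141]
eef_rot: [0.001, 0.762, 0.647, 0.003]
wrist_force: [-3.0, -1.7, 5.5]
grip_width: 0.0548
```

Contact (the force rose about 8 N). I'll release gradually.

>>> jog_arm:
  plan:
    - [[0, 0, 0, 0, 0, 0], [0, 0, 0, 0, 0, 0], [0, 0, 0, 0, 0, 0], [0, 0, 0, 0, 0, 0]]
  fingers: 60

```text
time: 18.38
tcp_pos: [0.5297, 0.3446, 0.0136]
eef_rot: [0.001, 0.762, 0.647, 0.003]
wrist_force: [0.0, -0.6, -0.3]
grip_width: 0.0602
```

>>> jog_arm:
  plan:
    - [[0, 0, 0, 0, 0, 0], [0, 0, 0, 0, 0, 0], [0, 0, 0, 0, 0, 0], [0, 0, 0, 0, 0, 0], [0, 0, 0, 0, 0, 0]]
  fingers: 84

```text
time: 18.8
tcp_pos: [0.5296, 0.3445, 0.0135]
eef_rot: [0.001, 0.762, 0.647, 0.003]
wrist_force: [0.3, -0.4, 0.3]
grip_width: 0.0842
```

>>> jog_arm:
  plan:
    - [[0, 0, -5, 0, 0, 0], [0, 0, -15, 0, 0, 0], [0, 0, -30, 0, 0, 0], [0, 0, -55, 0, 0, 0], [0, 0, -85, 0, 0, 0], [0, 0, -120, 0, 0, 0], [0, 0, -150, 0, 0, 0], [0, 0, -180, 0, 0, 0], [0, 0, -180, 0, 0, 0], [0, 0, -180, 0, 0, 0]]

```text
time: 19.63
tcp_pos: [0.5294, 0.3445, 0.1965]
eef_rot: [0.001, 0.762, 0.647, 0.005]
wrist_force: [0.8, -0.9, -0.3]
grip_width: 0.0833
```

```bash
python3 - <<'E'
from h import *
show()
a=snap('side','side12.png');P=pts(a)
m=(P[...,2]>.035)&(P[...,2]<.09)&(abs(P[...,0]-.526)<.08)&(P[...,1]>.26)&(P[...,1]<.42);q=P[m];print(len(q),np.percentile(q,[2,50,98],axis=0).round(3))
for y in np.arange(.3,.41,.015):
    k=abs(q[:,1]-y)<.0075
    if k.sum()>3: print(round(y,3),k.sum(),np.percentile(q[k,2],90).round(4))
b=P[(P[...,2]>.18)&(P[...,2]<.225)&(abs(P[...,0]-.70)<.06)&(abs(P[...,1]-.30)<.06)];print('bottle top',np.median(b,0))
hsv=cv2.cvtColor(a['pixels'],cv2.COLOR_RGB2HSV)
m=(hsv[...,0]<28)&(hsv[...,1]>70)&(P[...,0]<.75)&(P[...,1]>.1)&(P[...,1]<.6)&(P[...,2]<.05)
w=P[m]; print('tray',len(w),cv2.minAreaRect(w[:,:2].astype(np.float32)))
cv2.imwrite('pics/c12.png',cv2.convertScaleAbs(cv2.resize(np.ascontiguousarray(a['pixels'][80:260,240:400,::-1]),(530,596),interpolation=cv2.INTER_CUBIC),alpha=1.6))
E
```

```text
t 19.63 tcp [0.5294 0.3445 0.1965] disp [-143.4  342.3  196.5] z [ 0.009  0.005 -1.   ] y [ 0.987 -0.162  0.008] F [ 0.8 -0.9 -0.3] w 0.0833 q [-0.41  0.4  -0.34  1.73  0.16  1.02 -0.98]
310 [[0.5   0.291 0.037]
 [0.529 0.329 0.054]
 [0.558 0.383 0.063]]
0.3 77 0.0603
0.315 43 0.0598
0.33 45 0.0622
0.345 45 0.06
0.36 35 0.0578
0.375 45 0.059
0.39 8 0.0589
bottle top [0.6988079  0.29225899 0.20508664]
tray 1421 ((0.5246901512145996, 0.3436451554298401), (0.1751350611448288, 0.19713331758975983), 80.7097396850586)
```

View pics/c12.png

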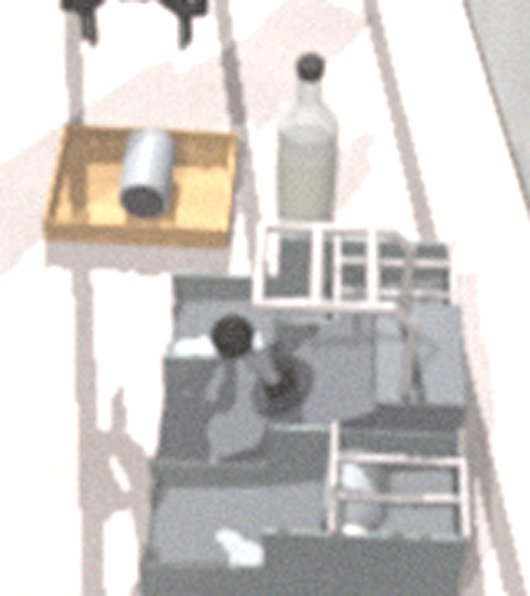

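The tin (crop (147,170)) lies level in the middle of the tray with its top at about 61 mm. The stick is centred at (232,337), the flask is in its lane at (358,495), and the tray and bottle haven't moved. I'll check that the tin is at rest, then hand in.

>>> jog_arm:
  plan:
    - [[0, 0, 0, 0, 0, 0], [0, 0, 0, 0, 0, 0], [0, 0, 0, 0, 0, 0], [0, 0, 0, 0, 0, 0], [0, 0, 0, 0, 0, 0], [0, 0, 0, 0, 0, 0]]

```text
time: 20.18
tcp_pos: [0.5285, 0.3439, 0.1932]
eef_rot: [0.001, 0.762, 0.647, 0.003]
wrist_force: [-0.7, 0.6, -1.0]
grip_width: 0.0841
```

```bash
python3 - <<'E'
from h import *
a=snap('side','side13.png');P=pts(a)
m=(P[...,2]>.035)&(P[...,2]<.09)&(abs(P[...,0]-.526)<.08)&(P[...,1]>.26)&(P[...,1]<.42);q=P[m];print(len(q),np.percentile(q,[2,50,98],axis=0).round(3))
show()
env.job_done()
E
```

```text
310 [[0.5   0.293 0.037]
 [0.53  0.328 0.054]
 [0.557 0.382 0.062]]
t 20.23 tcp [0.5285 0.344  0.1933] disp [-144.2  341.6  193.3] z [ 0.005  0.003 -1.   ] y [ 0.987 -0.162  0.005] F [-0.4  0.2  0.3] w 0.0839 q [-0.41  0.41 -0.34  1.73  0.16  1.02 -0.98]
the job is handed in; nothing more can be done
```

The tin was in the left lane, so I pushed the joystick left to about 0.35 rad. I held it over until the tin had rolled into the catch tray and more than a second longer, then brought it back to centre and let go. I then gripped the tin through the lip gap, lowered it onto the floor of the order tray until the force showed contact, and opened the fingers in two stages. The job was handed in at about 20 s.

**Last checks:**
- **Tin:** it lies level near the middle of the tray with its top at about 61 mm, which fits it resting on the floor. It had not moved between two looks 0.6 s apart.
- **Stick and flask:** in the last picture the stick was back at its centre and the flask was still behind its gate.
- **Tray and bottle:** neither had moved beyond the measurement noise.
- **Snack bar:** I did not re-measure it; the arm worked away from it the whole time after leaving the start pose.
- **Robot:** it was clear of everything.

**What didn't go to plan:**
- The first approach to the stick ran joint 7 close to its limit, so I backed out and came in again with the tool turned half round.
- Gripping the tin pushed sideways with about 10 N, because its actual position was about 4 mm off my estimate. I eased that off before lifting.

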